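# Weigh two screw tins by hand, dock the fuller one, set the other out for refill

### The arm

A 7-joint arm with a two-finger parallel gripper is mounted at the origin on a cart in front of the work surface, level with it; the furniture and walls round the work are solid. World frame = base frame: x ahead of the robot, y to its left, z up, the work surface at z = 0. Lengths are in m, angles in rad, forces in N, time in s.
With the tool pointing down it reaches from about 0.35 to 0.9 m from the base axis. Payload 7.2 kg.
Tool frame: the origin (TCP) lies on the centre line of the jaws, within the pads' length; the fingertips stand 22 mm ahead of it and the grasp point (between the pads) lies 3 mm ahead of it (env.tip_reach is the z of the fingertips in the tool frame, in m); z points along the fingers, y is the line along which they close (so a half turn about z gives the same grasp; the last joint's range is limited). The gripper opens to 88 mm and grips with 3 to 60 N. Pads are 20 mm wide; open, the fingers measure 115 mm over their backs; the gripper's body (75 mm by 178 mm) begins 61 mm behind the grasp point.
Start: joints at [-1.368, 0.411, -0.013, 1.596, 0.006, 1.134, -0.082], TCP at [0.167, 0.602, 0.245] pointing down, gripper open.
Joint ranges: [-2.95, 2.95], [-0.29, 1.99], [-1.47, 1.44], [0.14, 2.54], [-1.03, 4.17], [0.13, 1.85], [-2.86, 2.86]. Speed limits (rad/s): [2.39, 2.39, 3.01, 3.01, 3.14, 3.14, 3.14].

### API

Orientations are given as [roll, pitch, yaw] about the fixed x, y, z axes, in that order (R = Rz(yaw) Ry(pitch) Rx(roll)).
In Python, from station import env gives the robot as it stands.
- The arm moves only by the tool jog_arm, never from a script. Its argument "commands" is a list of rows, each a list of 7 numbers: the finger opening in m, from 0 to 0.0878, then the shift along the tool's x, y, z in m, then the turn, a rotation vector about the tool's x, y, z in rad. In form: [[claw, x, y, z, ax, ay, az], ...]. A call has 1 to 10 rows; each row shifts and turns the commanded pose from where the row before left it, along the tool's axes as they then stand; what a row does not reach is not made up. A row lasts 1/8 s, in which the tool goes at most 62.5 mm and 10.7 degrees, less where a joint would pass 70% of its speed; a pose out of reach is approached as far as the arm can. A call is refused whole if a number of a shift passes 0.0625 or a number of a turn 0.188, either way. A call with a gripper value outside its range is refused whole. The fingers move at their own pace and stop on an object; "force" is the grip in N (left out, the last holds). Time passes only in rows, so rows that do not move let the fingers close. It gives the time, the measured TCP pose, the force, the opening and the grip force at its end, in the units of the state.
- env.get_state(): the state, without advancing time (a new reading comes with each control period).
- env.read_camera(name): name is "scene" or "top" or "wrist"; returns a dict with "color" (400x640x3 uint8, red, green, blue), "mtx" (3x3 intrinsics, pixels), "rvec" (rotation vector, rad) and "tvec" (3), from world to camera coordinates, as OpenCV has them. Camera axes: x right, y down, z forward; pixel columns grow to the right and rows downward; lengths in m; the calibration is good to about 2 mm. A picture is of the moment at which its call begins. There is no depth.
- env.hand_in(): hands the job in; it is judged then, once.
The state is a dict: "t": time; "q": joint angles; "dq": joint speeds; "joint_efforts": joint torques, N m; "eef_pos": TCP position; "tool_rot": TCP orientation; "ft_force": force on the tool from outside, world axes, zero at the start; "ft_torque": the same for the moment, N m; "gripper_width": opening from 0.0 (shut) to 1.0 (fully open); "grip_force": force on a finger pad.
Only numpy, scipy, OpenCV 4.12 (cv2) and the standard library are available. Lean on these libraries where they do the work, as an engineer would, in place of code of your own. Each camera call takes 0.05 s, during which the arm holds its last target. There are 200 camera calls.

### The job

The two closed tins look the same, but one is fuller: find the heavier by lifting them, stand it in the parts bay and slide it slowly in under the hood until it sits against the sprung buffer hidden at the back, pressing it home with about 12 N and never more than 20 N, so that it stays touching the buffer when you let go. Stand the lighter tin flat in the low open tray for refilling. Keep both tins upright throughout and leave the other things where they are.

Things in the scene. Friction and masses are not known exactly. Their poses are not given: they have to be found in the camera images.
- tin_1: one of two identical closed aluminium tins, a box 110 (x) x 60 (y) x 56 (z) mm with a fixed lid; origin at the centre of its underside, z up. Which tin is heavier changes from start to start. Each weighs 0.28 to 0.75 kg, and they differ by at least 0.15 kg; the centre of mass is near the middle. Grip it across the 60 mm width; a grip of 25 N holds it
- tin_2: the other tin: same shape, size and origin as tin_1
- bay_hood: fixed plywood hood over the rear of the parts bay. Its origin is that of the whole bay, at worktop height: x points into the bay (the way the tin slides), y across, z up. The hood covers x = 22 to 100 mm; its tunnel is 72 mm wide, the roof's underside 74 mm and its top 78 mm above the worktop
- tunnel_mouth (a point): middle of the hood's open front edge (bay x = 22 mm), on the bay floor. A rubber sprung buffer hides behind it: its face, 46 mm wide, 20 to 54 mm above the worktop, rests 18 to 48 mm behind this point, set anew each start. It yields about 1 mm per 2 N, up to 8 mm, and is damped (a push at 20 mm/s adds 2.5 N). Let go, it moves the tin back a few mm at most, still touching
- bay_floor: fixed smooth laminate floor of the bay (friction on the tin about 0.25), same origin and axes as bay_hood: a slab from x = -85 to 100 mm, 84 mm wide, its top 12 mm above the worktop. Two aluminium side rails from x = -85 to 20 mm stand 12 mm above the slab, 68 mm apart; the tin lies between them, long side along x. Open at the front, and from above as far as the hood
- set_down (a point): point on top of the bay floor at bay x = -45 mm, y = 0: a tin set down with its middle here clears the hood (12 mm to spare) and can then be pushed in at its front end face
- tray: low open plywood tray fixed on the worktop, 170 (x) x 140 (y) mm outside, 18 mm high, walls and floor 5 mm; origin at the centre of its underside
- tape_measure: bystander: tape measure, 34 x 97 x 69 mm, origin under its middle
- offcut: bystander: pine offcut 38 x 120 x 38 mm, origin under its middle
- marker: bystander: marker pen, 17 mm thick, 135 mm long, origin under its middle

How it is judged:
By the outcome, as a careful person would: the job done as asked, in the order asked, and still so for the second after the job is handed in, with the robot touching nothing.
It also fails if it takes over 72 s, if anything falls off the work surface, if the arm or the gripper's body presses on something with over 40 N, if the wrist force passes 120 N, or if a joint passes its speed limit or range.

## Working session

There is one attempt and no reset: what is moved stays moved. The work goes in short steps, Python scripts to look and compute and a tool call to move; the robot and the scene stay as the last step left them, time stands still between calls to the robot, and variables do not carry over. Pictures are saved under pics/ and viewed, at most 12 in all, crops included, and the job is handed in when it is done.

Besides the shell and the picture viewer there is one more tool, called after ">>>" as name(argument=value, ...), one argument or row to a line, values as JSON. jog_arm: Moves the arm, as the interface text tells. Its arguments: {"type":"object","properties":{"commands":{"type":"array","items":{"type":"array","items":{"type":"number"}}},"force":{"type":"number"}},"required":["commands"]}

```bash
mkdir -p pics; ls; python3 - <<'E'
from station import env
import cv2,numpy as np
s=env.get_state(); print({k:np.round(v,4) for k,v in s.items()}, env.tip_reach)
for n in("top","scene"):
    r=env.read_camera(n); cv2.imwrite(f"pics/{n}0.png",r["color"][:,:,::-1]); print(n,r["mtx"].tolist(),r["rvec"],r["tvec"])
E
```

```text
pics
{'t': np.float64(0.0), 'q': array([-1.3682,  0.4119, -0.0127,  1.597 ,  0.0056,  1.1343, -0.0822]), 'dq': array([ 0.0005,  0.0003,  0.001 , -0.001 , -0.0007,  0.0009, -0.001 ]), 'joint_efforts': array([-4.00000e-04, -5.87959e+01,  6.41100e-01, -2.91086e+01,
       -5.39000e-02,  1.84000e-02,  2.00000e-04]), 'eef_pos': array([0.1671, 0.6018, 0.2438]), 'tool_rot': array([-3.1401e+00,  1.0000e-04,  2.8708e+00]), 'ft_force': array([ 0.1678, -0.0142, -0.1868]), 'ft_torque': array([0.0134, 0.0065, 0.0055]), 'grip_force': np.float64(0.0), 'gripper_width': np.float64(1.0017)} 0.022
top [[426.47712628959977, 0.0, 320.6744761596569], [0.0, 426.47712628959977, 197.8844857349078], [0.0, 0.0, 1.0]] [ 2.13249354 -2.14694398  0.18231359] [0.12716246 0.54497087 0.96553034]
scene [[369.37108815279345, 0.0, 325.95383272760677], [0.0, 369.37108815279345, 191.21084908672623], [0.0, 0.0, 1.0]] [ 1.36857399 -2.19304871  0.92836273] [0.34927132 0.36097881 0.57133107]
```

View pics/top0.png

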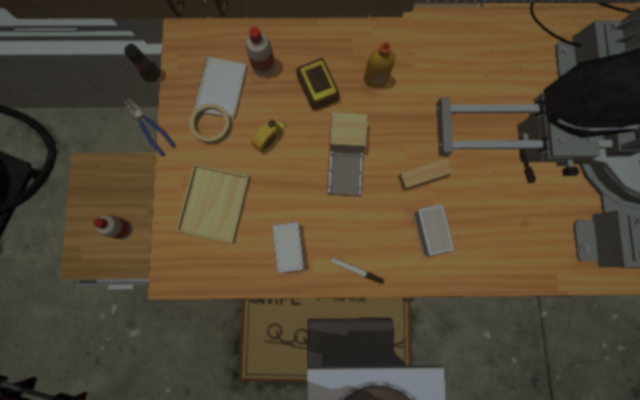

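View pics/scene0.png

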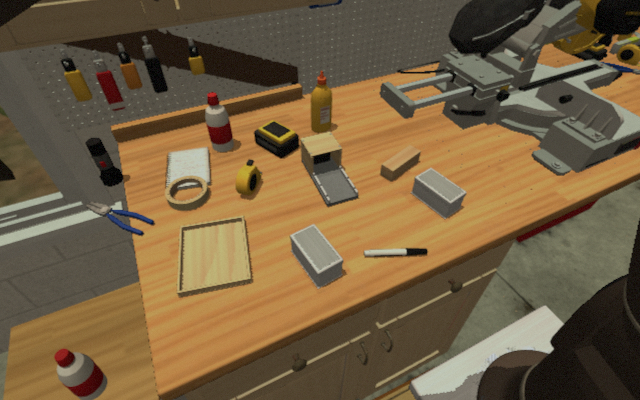

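Top view: tray at (213,204), tins at (288,247) and (435,230), and the bay with its hood at (349,132) and floor at (346,172), opening toward the robot. The marker is at (357,270), the offcut at (425,174) and the tape measure at (268,135). Next I'll measure them.

```bash
cat > h.py <<'E'
import cv2,numpy as np
from station import env
class Cam:
    def __init__(s,n):
        r=env.read_camera(n); s.img=r["color"]; s.K=r["mtx"]; s.R=cv2.Rodrigues(r["rvec"])[0]; s.t=np.ravel(r["tvec"]); s.r=r
        s.C=-s.R.T@s.t
    def ray(s,uv,z):
        uv=np.atleast_2d(np.float64(uv)); d=np.c_[uv,np.ones(len(uv))]@np.linalg.inv(s.K).T@s.R
        return s.C+d*((z-s.C[2])/d[:,2])[:,None]
    def px(s,P): return cv2.projectPoints(np.float64(P).reshape(-1,3),s.r["rvec"],s.r["tvec"],s.K,None)[0].reshape(-1,2)
def rect(cam,mask,z):
    cs,_=cv2.findContours(mask.astype(np.uint8),cv2.RETR_EXTERNAL,cv2.CHAIN_APPROX_NONE)
    c=max(cs,key=cv2.contourArea)[:,0]
    P=cam.ray(c,z)[:,:2]; r=cv2.minAreaRect(np.float32(P*1000))
    b=cv2.boxPoints(r); e=b[1]-b[0]; f=b[2]-b[1]; L=e if np.hypot(*e)>np.hypot(*f) else f
    return np.round(r[0],1),np.round(r[1],1),round(float(np.degrees(np.arctan2(L[1],L[0]))%180),1),len(c)
E
python3 - <<'E'
from h import *
c=Cam("top"); print("C",c.C)
hsv=cv2.cvtColor(c.img,cv2.COLOR_RGB2HSV)
def roi(m,x0,y0,x1,y1):
    o=np.zeros_like(m);o[y0:y1,x0:x1]=m[y0:y1,x0:x1];return o
gray=((hsv[...,1]<70)&(hsv[...,2]>50))
for n,z,b in(("tinL",.056,(262,212,316,282)),("tinR",.056,(405,195,465,265)),("bayfloor",.024,(318,150,374,202))):
    m=roi(gray,*b); print(n,rect(c,cv2.morphologyEx(m.astype(np.uint8),cv2.MORPH_OPEN,np.ones((3,3))),z))
for n,p in dict(floor=(350,230),tinL=(288,247),tinR=(435,230),tray=(213,204),hood=(349,130),wood=(300,200),rail=(330,180),bf=(346,172)).items(): print(n,hsv[p[1],p[0]])
big=lambda x0,y0,x1,y1,k:cv2.resize(c.img[y0:y1,x0:x1,::-1],None,fx=k,fy=k,interpolation=cv2.INTER_CUBIC)
a=cv2.convertScaleAbs(big(170,100,470,290,2.66),alpha=1.8); cv2.imwrite("pics/topz.png",a)
s=Cam("scene"); b=cv2.resize(s.img[120:310,160:480,::-1],None,fx=2.5,fy=2.5,interpolation=cv2.INTER_CUBIC); cv2.imwrite("pics/scz.png",b)
E
```

```text
C [0.38211344 0.13120625 1.04028199]
tinL (array([430.2, 199.7]), array([110.9,  62.4]), 6.9, 142)
tinR (array([ 467.3, -137. ]), array([110.5,  70.3]), 11.6, 142)
bayfloor (array([613.4,  63.5]), array([ 83. , 110.7]), 178.7, 147)
floor [ 15 144 124]
tinL [ 72  10 132]
tinR [ 27  22 116]
tray [ 26  87 126]
hood [ 25  89 126]
wood [ 18 140 124]
rail [ 30   4 114]
bf [20 26 88]
```

View pics/topz.png

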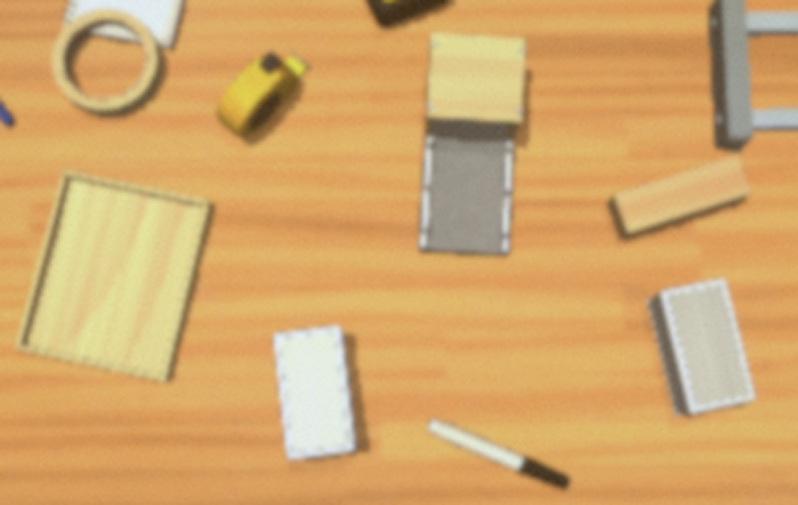

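Zoomed top view (2.66x): the tins are clear of neighbours. Right tin corners are (660,295), (725,281), (752,400) and (687,412). Hood roof spans (431,34)–(522,125), bay front edge (421,250)–(509,254), and the tray is tilted. Now casting the rays.

```bash
python3 - <<'E'
from h import *
c=Cam("top"); hsv=cv2.cvtColor(c.img,cv2.COLOR_RGB2HSV)
z2p=lambda a:np.float64(a)/2.66+[170,100]
for n,z,p in (("tinR",.056,[(660,295),(725,281),(752,400),(687,412)]),("tinL",.056,[(275,335),(341,327),(356,450),(289,458)]),("hood",.078,[(431,34),(525,40),(522,125),(428,120)]),("front",.012,[(421,250),(509,254)]),("rails_front",.024,[(421,248),(428,248),(503,250),(509,251)]),("railtops_rear",.024,[(427,139),(433,139),(507,140),(514,140)]),("tray",.018,[(66,175),(212,204),(169,381),(20,347)]),("offcut",.038,[(612,200),(625,236),(748,192),(740,157)]),("marker",.01,[(432,424),(567,484)])):
    P=c.ray(z2p(p),z)[:,:2]*1000; print(n,np.round(P).tolist(),np.round(P.mean(0),1))
y=((hsv[...,0]>22)&(hsv[...,0]<32)&(hsv[...,1]>60)).astype(np.uint8)
y=cv2.morphologyEx(y,cv2.MORPH_OPEN,np.ones((3,3)))
for n,z,b in(("hood",.078,(326,108,372,148)),("tray",.018,(172,160,255,248))):
    m=np.zeros_like(y); x0,y0,x1,y1=b; m[y0:y1,x0:x1]=y[y0:y1,x0:x1]; print(n,rect(c,m,z))
s=Cam("scene"); sh=cv2.cvtColor(s.img,cv2.COLOR_RGB2HSV)
# cross-check: tin tops in scene camera
for n,P in(("L",(.430,.200)),("R",(.467,-.140))): print(n,s.px([[*P,.056]]),c.px([[*P,.056]]))
E
```

```text
tinR [[512.0, -103.0], [524.0, -161.0], [420.0, -179.0], [410.0, -122.0]] [ 466.3 -141.3]
tinL [[479.0, 233.0], [485.0, 176.0], [380.0, 163.0], [373.0, 220.0]] [429.3 198.2]
hood [[744.0, 95.0], [738.0, 12.0], [660.0, 17.0], [665.0, 99.0]] [701.7  55.7]
front [[561.0, 105.0], [556.0, 24.0]] [558.5  64.1]
rails_front [[560.0, 105.0], [560.0, 98.0], [558.0, 30.0], [557.0, 25.0]] [559.   64.6]
railtops_rear [[663.0, 98.0], [663.0, 93.0], [661.0, 24.0], [661.0, 18.0]] [662.   58.3]
tray [[632.0, 432.0], [604.0, 297.0], [442.0, 332.0], [473.0, 467.0]] [537.7 381.7]
offcut [[601.0, -68.0], [568.0, -78.0], [608.0, -192.0], [640.0, -186.0]] [ 604.2 -131.1]
marker [[402.0, 96.0], [348.0, -24.0]] [375.2  36.3]
hood (array([696.6,  58.4]), array([80.1, 29.3]), 89.7, 83)
tray (array([538.6, 381.4]), array([130.2, 167.1]), 167.8, 367)
L [[315.73061934 245.63148432]] [[287.72550165 247.05664787]]
R [[439.16991988 183.68716545]] [[434.79112873 229.95343365]]
```

View pics/scz.png

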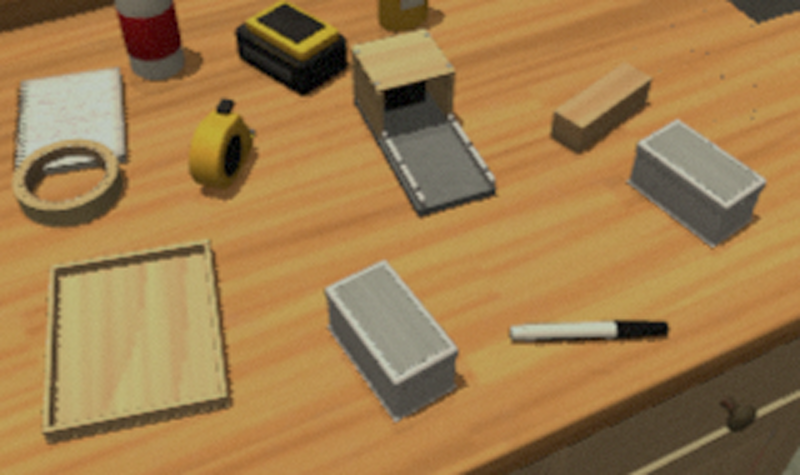

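Scene view confirms the layout: tins near (395,335) and (700,180), the bay opening toward the robot, and the tray empty at lower left. All sizes check out (tin 110x60, tray about 167x135, hood about 79 long).

Derived poses:

| Item | Position (mm) | Yaw |
|---|---|---|
| Left tin | (430, 199) | 7° |
| Right tin | (467, -140) | ~11° |
| Bay origin | ~(642, 59) | -3.3° |
| Tray | (538, 381) | -12° |

First move: go over the left tin.

>>> jog_arm(
  commands=[
    [0.0878,0,0,0.01,0,0,-0.131],
    [0.0878,0,0,0.01,0,0,-0.131],
    [0.0878,0,0,0.01,0,0,-0.131],
  ],
  force=28,
)

```text
t: 0.68
eef_pos: [0.1672, 0.6022, 0.2143]
tool_rot: [-3.142, 0.0, -3.015]
ft_force: [0.4, -0.2, 0.4]
gripper_width: 0.998
grip_force: 0.0
```

>>> jog_arm(
  commands=[
    [0.0878,-0.0265,-0.054,0.009,0,0,0],
    [0.0878,-0.0265,-0.054,0.009,0,0,0],
    [0.0878,-0.0265,-0.054,0.009,0,0,0],
    [0.0878,-0.0265,-0.054,0.009,0,0,0],
    [0.0878,-0.0265,-0.054,0.009,0,0,0],
    [0.0878,-0.0265,-0.054,0.009,0,0,0],
    [0.0878,-0.0265,-0.054,0.009,0,0,0],
    [0.0878,-0.0265,-0.054,0.009,0,0,0],
    [0.0878,0,0,0,0,0,0],
    [0.0878,0,0,0,0,0,0],
  ],
)

```text
t: 1.92
eef_pos: [0.4301, 0.1997, 0.1427]
tool_rot: [3.141, -0.0, -3.02]
ft_force: [-0.4, 0.2, 1.0]
gripper_width: 1.006
grip_force: 0.0
```

```bash
cat >> h.py <<'E'
from scipy.spatial.transform import Rotation as Ro
def go(x,y,z,yaw):
    "tool-axis delta to world target: turn (about tool z) first, then shift; also tilt of tool"
    s=env.get_state(); R=Ro.from_euler("xyz",s["tool_rot"]); T=Ro.from_euler("xyz",[np.pi,0,np.radians(yaw)])
    print("t",round(float(s["t"]),2),"pos",np.round(s["eef_pos"]*1000,1),"rpy",np.round(np.degrees(s["tool_rot"]),2),"F",np.round(s["ft_force"],2),"w",np.round(s["gripper_width"]*87.8,1),"g",round(float(s["grip_force"]),1))
    print("turn",np.round((R.inv()*T).as_rotvec(),4),"shift_after",np.round(T.inv().apply(np.array([x,y,z])-s["eef_pos"]),4),"shift_now",np.round(R.inv().apply(np.array([x,y,z])-s["eef_pos"]),4))
E
python3 - <<'E'
from h import *
go(.430,.199,.033,187)
c=Cam("wrist"); cv2.imwrite("pics/w1.png",c.img[:,:,::-1]); print(c.C)
hsv=cv2.cvtColor(c.img,cv2.COLOR_RGB2HSV)
print(c.px([[.430,.199,.056]]), c.C)
E
```

```text
t 1.93 pos [430.1 199.7 142.7] rpy [ 1.7997e+02 -1.0000e-02 -1.7302e+02] F [-0.42  0.23  1.05] w 88.3 g 0.0
turn [ 0.0005 -0.0001 -0.0004] shift_after [ 0.0002 -0.0007  0.1097] shift_now [ 0.0002 -0.0008  0.1097]
[0.34679403 0.18996814 0.28320165]
[[319.29479652 215.46565785]] [0.34679403 0.18996814 0.28320165]
```

View pics/w1.png

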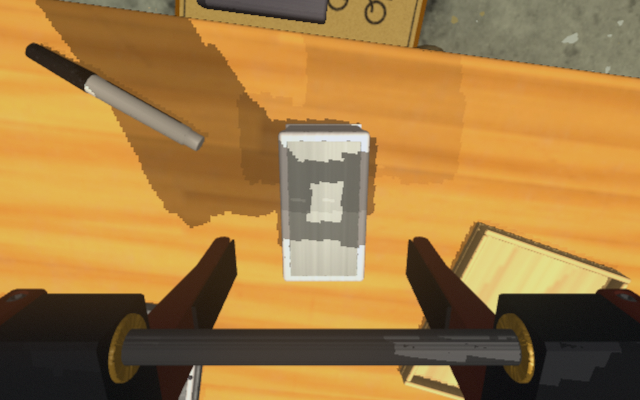

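Wrist view: the tin is centred between the fingers, spanning (280–368, 130–280), and the jaws are aligned with its long axis. Descend, grip and lift.

>>> jog_arm(
  commands=[
    [0.0878,0,0,0.03,0,0,0],
    [0.0878,0,0,0.035,0,0,0],
    [0.0878,0,0,0.03,0,0,0],
    [0.0878,0,0,0.008,0,0,0],
    [0.0878,0,0,0,0,0,0],
    [0.05,0,0,0,0,0,0],
    [0.05,0,0,0,0,0,0],
    [0.05,0,0,0,0,0,0],
    [0.05,0,0,0,0,0,0],
    [0.05,0,0,0,0,0,0],
  ],
  force=28,
)

```text
t: 3.22
eef_pos: [0.4307, 0.1999, 0.0403]
tool_rot: [3.141, 0.001, -3.019]
ft_force: [-1.7, 2.1, 6.2]
gripper_width: 0.683
grip_force: 28.0
```

>>> jog_arm(
  commands=[
    [0.05,0,0,0,0,0,0],
    [0.05,0,0,0,0,0,0],
    [0.05,0,0,-0.01,0,0,0],
    [0.05,0,0,-0.015,0,0,0],
    [0.05,0,0,-0.01,0,0,0],
    [0.05,0,0,0,0,0,0],
    [0.05,0,0,0,0,0,0],
    [0.05,0,0,0,0,0,0],
    [0.05,0,0,0,0,0,0],
    [0.05,0,0,0,0,0,0],
  ],
)

```text
t: 4.47
eef_pos: [0.4302, 0.1992, 0.0744]
tool_rot: [-3.141, -0.0, -3.019]
ft_force: [-0.1, 0.2, -4.0]
gripper_width: 0.678
grip_force: 28.0
```

>>> jog_arm(
  commands=[
    [0.05,0,0,0,0,0,0],
  ],
)

```text
t: 4.6
eef_pos: [0.4303, 0.1993, 0.0745]
tool_rot: [-3.142, -0.0, -3.019]
ft_force: [0.3, -0.4, -4.6]
gripper_width: 0.683
grip_force: 28.0
```

>>> jog_arm(
  commands=[
    [0.05,0,0,0,0,0,0],
  ],
)

```text
t: 4.72
eef_pos: [0.4303, 0.1993, 0.0746]
tool_rot: [3.142, 0.0, -3.019]
ft_force: [0.8, -0.6, -3.3]
gripper_width: 0.678
grip_force: 28.0
```

About 4.0 N, so roughly 0.40 kg. Put it back and weigh the right tin.

>>> jog_arm(
  commands=[
    [0.05,0,0,0.015,0,0,0],
    [0.05,0,0,0.012,0,0,0],
    [0.05,0,0,0.005,0,0,0],
    [0.05,0,0,0.003,0,0,0],
    [0.05,0,0,0,0,0,0],
    [0.0878,0,0,0,0,0,0],
    [0.0878,0,0,0,0,0,0],
    [0.0878,0,0,0,0,0,0],
    [0.0878,0,0,-0.03,0,0,0],
    [0.0878,0,0,-0.05,0,0,0],
  ],
)

```text
t: 5.98
eef_pos: [0.4293, 0.1988, 0.1193]
tool_rot: [-3.14, -0.003, -3.019]
ft_force: [1.5, -0.1, 0.7]
gripper_width: 0.997
grip_force: 0.0
```

>>> jog_arm(
  commands=[
    [0.0878,0,0,-0.02,0,0,-0.065],
    [0.0878,0.0038,-0.0486,0,0,0,0],
    [0.0878,0.0038,-0.0486,0,0,0,0],
    [0.0878,0.0038,-0.0486,0,0,0,0],
    [0.0878,0.0038,-0.0486,0,0,0,0],
    [0.0878,0.0038,-0.0486,0,0,0,0],
    [0.0878,0.0038,-0.0486,0,0,0,0],
    [0.0878,0.0038,-0.0486,0,0,0,0],
    [0.0878,0,0,0,0,0,0],
    [0.0878,0,0,0,0,0,0],
  ],
)

```text
t: 7.22
eef_pos: [0.4673, -0.1393, 0.1394]
tool_rot: [3.141, -0.0, -2.955]
ft_force: [-0.5, 0.4, -0.3]
gripper_width: 0.999
grip_force: 0.0
```

```bash
python3 - <<'E'
from h import *
go(.467,-.140,.040,190.7)
c=Cam("wrist"); cv2.imwrite("pics/w2.png",c.img[:,:,::-1])
print(c.px([[.467,-.140,.056],[.467,-.140,.0]]))
t=Cam("top"); cv2.imwrite("pics/t2.png",t.img[:,:,::-1])
E
```

```text
t 7.22 pos [ 467.3 -139.3  139.4] rpy [ 1.7997e+02 -2.0000e-02 -1.6929e+02] F [-0.49  0.42 -0.3 ] w 87.7 g 0.0
turn [ 0.0006 -0.0004  0.0003] shift_after [ 0.0004 -0.0006  0.0994] shift_now [ 0.0004 -0.0007  0.0994]
[[319.28614721 216.80261534]
 [319.60593293 193.37986972]]
```

View pics/w2.png

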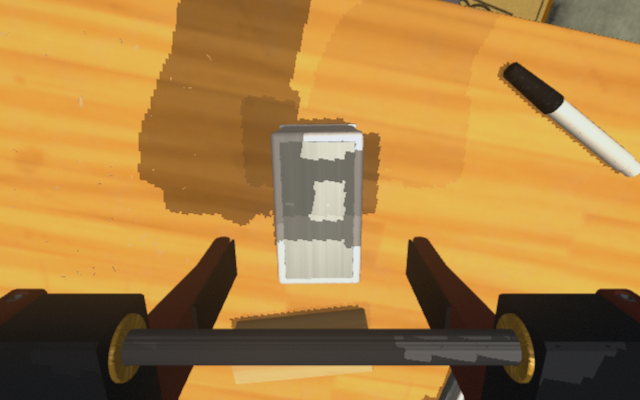

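The right tin is centred too, spanning (275–363, 133–283). Grip and lift.

>>> jog_arm(
  commands=[
    [0.0878,0,0,0.03,0,0,0],
    [0.0878,0,0,0.035,0,0,0],
    [0.0878,0,0,0.027,0,0,0],
    [0.0878,0,0,0.007,0,0,0],
    [0.0878,0,0,0,0,0,0],
    [0.05,0,0,0,0,0,0],
    [0.05,0,0,0,0,0,0],
    [0.05,0,0,0,0,0,0],
    [0.05,0,0,0,0,0,0],
    [0.05,0,0,0,0,0,0],
  ],
  force=28,
)

```text
t: 8.57
eef_pos: [0.4679, -0.1404, 0.0412]
tool_rot: [-3.141, 0.001, -2.955]
ft_force: [-0.9, -2.8, 6.5]
gripper_width: 0.682
grip_force: 28.0
```

>>> jog_arm(
  commands=[
    [0.05,0,0,0,0,0,0],
    [0.05,0,0,0,0,0,0],
    [0.05,0,0,-0.01,0,0,0],
    [0.05,0,0,-0.015,0,0,0],
    [0.05,0,0,-0.015,0,0,0],
    [0.05,0,0,0,0,0,0],
    [0.05,0,0,0,0,0,0],
    [0.05,0,0,0,0,0,0],
    [0.05,0,0,0,0,0,0],
    [0.05,0,0,0,0,0,0],
  ],
)

```text
t: 9.82
eef_pos: [0.4673, -0.1399, 0.0804]
tool_rot: [3.141, -0.0, -2.954]
ft_force: [0.3, 0.3, -6.4]
gripper_width: 0.682
grip_force: 27.9
```

>>> jog_arm(
  commands=[
    [0.05,0,0,0,0,0,0],
  ],
)

```text
t: 9.95
eef_pos: [0.4674, -0.1399, 0.0805]
tool_rot: [3.142, -0.0, -2.954]
ft_force: [-0.5, 0.1, -6.5]
gripper_width: 0.682
grip_force: 27.9
```

>>> jog_arm(
  commands=[
    [0.05,0,0,0,0,0,0],
  ],
)

```text
t: 10.07
eef_pos: [0.4675, -0.1399, 0.0806]
tool_rot: [3.142, -0.0, -2.954]
ft_force: [-0.7, 0.6, -6.6]
gripper_width: 0.682
grip_force: 27.9
```

The right tin is about 0.65 kg, so it is the heavier one and goes in the bay. Cross-checking the bay position with the scene view.

```bash
python3 - <<'E'
from h import *
s=Cam("scene"); z2p=lambda a:np.float64(a)/2.5+[160,120]
for n,z,p in (("front",.012,[(420,206),(494,185)]),("hood",.078,[(352,47),(427,31),(455,68),(372,89)])):
    P=s.ray(z2p(p),z)[:,:2]*1000; print(n,np.round(P).tolist(),P.mean(0))
t=Cam("top"); g=cv2.cvtColor(t.img,cv2.COLOR_RGB2HSV)
# bay slab edges in top: saturation jump (wood ~140 -> gray <60), subpixel per row
E=[[],[]]
for v in range(158,188):
    row=g[v,315:380,1].astype(float); m=np.where(row<85)[0]
    if len(m)<20: continue
    l,r=m[0],m[-1]
    E[0].append((315+l-(85-row[l])/(row[l-1]-row[l]+1e-6),v)); E[1].append((315+r+(85-row[r])/(row[r+1]-row[r]+1e-6),v))
for z in(.012,.024):
    L,R=[t.ray(e,z)[:,:2]*1000 for e in E]
    fl,fr=np.polyfit(L[:,0],L[:,1],1),np.polyfit(R[:,0],R[:,1],1)
    print(z,len(L),np.degrees(np.arctan([fl[0],fr[0]])),np.polyval(fl,598),np.polyval(fr,598))
go(.5975,.062,.115,176.7)
w=Cam("wrist"); hs=cv2.cvtColor(w.img,cv2.COLOR_RGB2HSV)
m=(hs[...,1]<60)&(hs[...,2]>60); m[:,:240]=0;m[:,400:]=0; m[:100]=0; m[300:]=0
st=env.get_state(); print(rect(w,cv2.morphologyEx(m.astype(np.uint8),cv2.MORPH_OPEN,np.ones((5,5))),st["eef_pos"][2]-.041+.056),st["eef_pos"])
E
```

```text
front [[563.0, 105.0], [557.0, 26.0]] [559.87348924  65.62842442]
hood [[740.0, 96.0], [732.0, 13.0], [663.0, 16.0], [669.0, 106.0]] [700.84677683  57.73246091]
0.012 30 [-3.64625949 -4.00685018] 106.15456502273688 21.57015925439918
0.024 30 [-3.64625949 -4.00685018] 106.28636843955817 22.67313177709896
t 10.18 pos [ 467.5 -139.9   80.6] rpy [ 180.     -0.   -169.27] F [-0.43 -0.18 -5.36] w 60.0 g 27.9
turn [ 0.     -0.      0.2448] shift_after [-0.1182  0.2091 -0.0344] shift_now [-0.1654  0.1742 -0.0344]
(array([ 434.7, -145.6]), array([64.8, 59. ]), 10.8, 581) [ 0.46745897 -0.13990934  0.08064522]
```

Bay centreline at set-down: y≈63.5 mm (slab edges give 84.6 mm wide ✓), yaw ≈ -3.5°. Move to hover there.

>>> jog_arm(
  commands=[
    [0.05,0,0,-0.02,0,0,0.124],
    [0.05,0,0,-0.015,0,0,0.124],
    [0.05,-0.0194,0.0351,0,0,0,0],
    [0.05,-0.0194,0.0351,0,0,0,0],
    [0.05,-0.0194,0.0351,0,0,0,0],
    [0.05,-0.0194,0.0351,0,0,0,0],
    [0.05,-0.0194,0.0351,0,0,0,0],
    [0.05,-0.0194,0.0351,0,0,0,0],
    [0.05,0,0,0.02,0,0,0],
    [0.05,0,0,0.01,0,0,0],
  ],
)

```text
t: 11.48
eef_pos: [0.5955, 0.0634, 0.0843]
tool_rot: [-3.141, -0.002, 3.082]
ft_force: [-0.1, -1.0, -7.0]
gripper_width: 0.685
grip_force: 28.0
```

```bash
python3 - <<'E'
from h import *
go(.597,.0635,.053,176.5)
t=Cam("top"); cv2.imwrite("pics/t3.png",cv2.convertScaleAbs(cv2.resize(t.img[95:205,300:400,::-1],None,fx=5,fy=5,interpolation=cv2.INTER_CUBIC),alpha=1.5))
w=Cam("wrist"); st=env.get_state(); R=Ro.from_euler("xyz",st["tool_rot"])
P=w.ray([(275,133),(365,133),(360,283),(279,283)],st["eef_pos"][2]-.0834)
print(np.round(R.inv().apply(P-st["eef_pos"])*1000,1))
w=w.img[:,:,::-1]; cv2.imwrite("pics/w3.png",w)
a=cv2.imread("pics/t3.png"); b=w; 
h=550; b=cv2.resize(b[:, 200:440],(300,500)); o=np.zeros((550,800,3),np.uint8); o[:550,:500]=a; o[:500,500:]=b; cv2.imwrite("pics/c3.png",o)
E
```

```text
t 11.47 pos [595.5  63.4  84.3] rpy [-1.7996e+02 -1.2000e-01  1.7657e+02] F [-0.11 -1.02 -7.03] w 60.1 g 28.0
turn [-0.0007 -0.0022  0.0011] shift_after [-0.0014  0.0001  0.0313] shift_now [-0.0015  0.0002  0.0313]
[[ 57.4 -28.8  83.6]
 [ 57.5  28.1  83.5]
 [-49.8  28.7  83.2]
 [-50.  -29.9  83.3]]
```

View pics/c3.png

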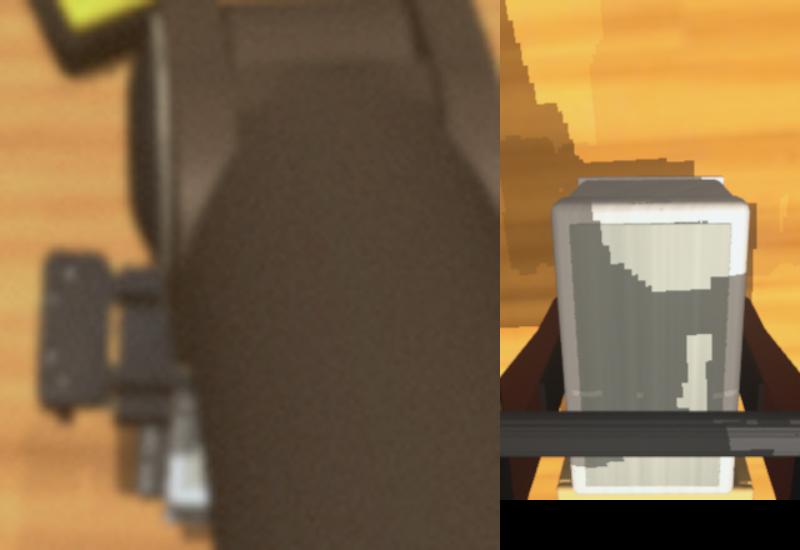

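The arm hides the bay from the top camera. The wrist view shows the tin upright in the jaws, its centre about 4 mm robot-side of the TCP. Lower slowly.

>>> jog_arm(
  commands=[
    [0.05,-0.0045,0,0,0,0,0],
    [0.05,0,0,0.008,0,0,0],
    [0.05,0,0,0.007,0,0,0],
    [0.05,0,0,0.004,0,0,0],
    [0.05,0,0,0,0,0,0],
    [0.05,0,0,0,0,0,0],
  ],
)

```text
t: 12.32
eef_pos: [0.601, 0.063, 0.0668]
tool_rot: [3.142, 0.0, 3.081]
ft_force: [-0.8, 0.5, -6.0]
gripper_width: 0.682
grip_force: 28.0
```

>>> jog_arm(
  commands=[
    [0.05,0,0,0.003,0,0,0],
    [0.05,0,0,0.003,0,0,0],
    [0.05,0,0,0.003,0,0,0],
    [0.05,0,0,0,0,0,0],
    [0.05,0,0,0,0,0,0],
  ],
)

```text
t: 12.95
eef_pos: [0.601, 0.0629, 0.0576]
tool_rot: [-3.142, 0.0, 3.081]
ft_force: [-0.9, 0.5, -6.9]
gripper_width: 0.684
grip_force: 28.0
```

>>> jog_arm(
  commands=[
    [0.05,0,0,0.0015,0,0,0],
    [0.05,0,0,0,0,0,0],
    [0.05,0,0,0,0,0,0],
  ],
)

```text
t: 13.32
eef_pos: [0.601, 0.063, 0.0562]
tool_rot: [3.142, 0.0, 3.081]
ft_force: [-0.7, 0.8, -6.5]
gripper_width: 0.682
grip_force: 28.0
```

The tin bottom is already below the rail tops with no contact force, so it is between the rails.

>>> jog_arm(
  commands=[
    [0.05,0,0,0.0015,0,0,0],
    [0.05,0,0,0.0012,0,0,0],
    [0.05,0,0,0,0,0,0],
    [0.05,0,0,0,0,0,0],
  ],
)

```text
t: 13.82
eef_pos: [0.601, 0.063, 0.0536]
tool_rot: [3.141, 0.0, 3.081]
ft_force: [-1.2, -0.5, -3.9]
gripper_width: 0.683
grip_force: 28.0
```

>>> jog_arm(
  commands=[
    [0.05,0,0,0.001,0,0,0],
    [0.05,0,0,0,0,0,0],
    [0.05,0,0,0,0,0,0],
  ],
)

```text
t: 14.2
eef_pos: [0.6012, 0.063, 0.0535]
tool_rot: [3.141, 0.001, 3.081]
ft_force: [-3.9, 0.4, 5.7]
gripper_width: 0.68
grip_force: 27.9
```

Landed: the load transferred to the floor. Release, rise, go round to the front face and close the fingers.

>>> jog_arm(
  commands=[
    [0.0878,0,0,-0.001,0,0,0],
    [0.0878,0,0,0,0,0,0],
    [0.0878,0,0,0,0,0,0],
    [0.0878,0,0,-0.02,0,0,0],
    [0.0878,0,0,-0.025,0,0,0],
    [0.0878,0,0,-0.02,0,0,0],
    [0.0,0.025,0,0,0,0,0],
    [0.0,0.035,0,0,0,0,0],
    [0.0,0.03,0,0,0,0,0],
    [0.0,0.004,0,0,0,0,0],
  ],
)

```text
t: 15.45
eef_pos: [0.5057, 0.0688, 0.1186]
tool_rot: [3.141, -0.001, 3.081]
ft_force: [0.6, 0.3, 0.0]
gripper_width: 0.585
grip_force: 0.0
```

>>> jog_arm(
  commands=[
    [0.0,0,0,0,0,0,0],
    [0.0,0,0,0.02,0,0,0],
    [0.0,0,0,0.03,0,0,0],
    [0.0,0,0,0.018,0,0,0],
    [0.0,0,0,0,0,0,0],
    [0.0,0,0,0,0,0,0],
  ],
)

```text
t: 16.2
eef_pos: [0.5082, 0.0685, 0.0509]
tool_rot: [3.142, 0.001, 3.08]
ft_force: [-0.8, 0.5, -0.0]
gripper_width: 0.008
grip_force: 0.0
```

```bash
python3 - <<'E'
from h import *
go(.530,.067,.050,176.5)
t=Cam("top"); a=cv2.convertScaleAbs(cv2.resize(t.img[95:215,300:400,::-1],None,fx=4,fy=4,interpolation=cv2.INTER_CUBIC),alpha=1.5)
s=Cam("scene"); b=cv2.resize(s.img[120:220,280:380,::-1],None,fx=4,fy=4,interpolation=cv2.INTER_CUBIC)
o=np.zeros((480,800,3),np.uint8); o[:480,:400]=a; o[:400,400:]=b; cv2.imwrite("pics/c4.png",o)
E
```

```text
t 16.2 pos [508.2  68.5  50.9] rpy [1.800e+02 5.000e-02 1.765e+02] F [-0.77  0.49 -0.05] w 0.7 g 0.0
turn [ 0.      0.001  -0.0001] shift_after [-0.0219 -0.0002  0.0009] shift_now [-0.0219 -0.0002  0.0009]
```

View pics/c4.png

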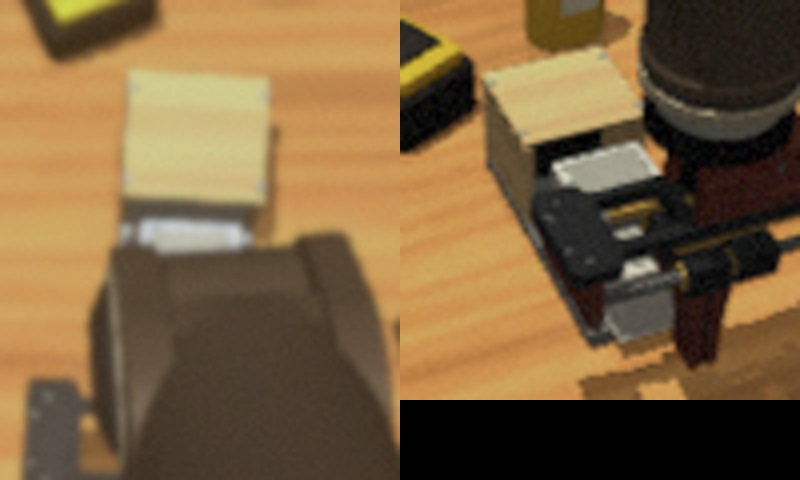

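Top: tin upright between the rails, its far end (140–250, 235) short of the hood. The scene crop makes the fingers look possibly apart, so check with the wrist view.

```bash
python3 - <<'E'
from h import *
c=Cam("wrist"); cv2.imwrite("pics/w4.png",c.img[:,:,::-1])
E
```

```text
(no output)
```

View pics/w4.png

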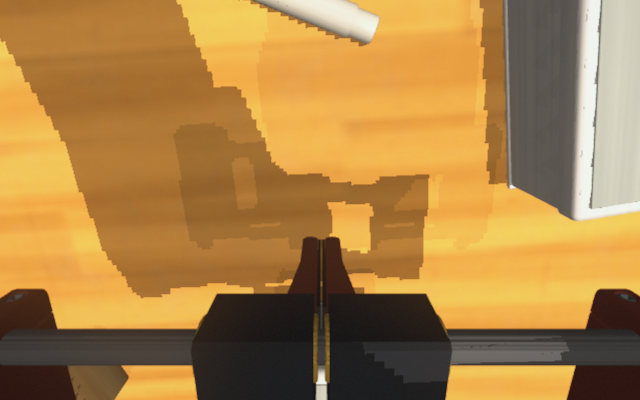

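The fingers are closed. Slide it in slowly.

>>> jog_arm(
  commands=[
    [0,-0.002,0,0,0,0,0],
    [0,-0.002,0,0,0,0,0],
    [0,-0.002,0,0,0,0,0],
    [0,-0.002,0,0,0,0,0],
    [0,-0.002,0,0,0,0,0],
    [0,-0.002,0,0,0,0,0],
    [0,-0.002,0,0,0,0,0],
    [0,-0.002,0,0,0,0,0],
    [0,-0.002,0,0,0,0,0],
    [0,-0.002,0,0,0,0,0],
  ],
)

```text
t: 17.6
eef_pos: [0.5272, 0.0674, 0.0504]
tool_rot: [3.142, -0.0, 3.081]
ft_force: [-0.3, 0.7, 0.5]
gripper_width: 0.004
grip_force: 0.0
```

>>> jog_arm(
  commands=[
    [0,-0.0015,0,0,0,0,0],
    [0,-0.0015,0,0,0,0,0],
    [0,-0.0015,0,0,0,0,0],
    [0,-0.0015,0,0,0,0,0],
    [0,-0.0015,0,0,0,0,0],
    [0,-0.0015,0,0,0,0,0],
    [0,-0.0015,0,0,0,0,0],
    [0,-0.0015,0,0,0,0,0],
    [0,-0.0015,0,0,0,0,0],
    [0,-0.0015,0,0,0,0,0],
  ],
)

```text
t: 18.85
eef_pos: [0.5421, 0.0665, 0.0503]
tool_rot: [-3.142, -0.0, 3.081]
ft_force: [-2.2, -0.3, -1.7]
gripper_width: 0.005
grip_force: 0.9
```

>>> jog_arm(
  commands=[
    [0,-0.0015,0,0,0,0,0],
    [0,-0.0015,0,0,0,0,0],
    [0,-0.0015,0,0,0,0,0],
    [0,-0.0015,0,0,0,0,0],
    [0,-0.0015,0,0,0,0,0],
    [0,-0.0015,0,0,0,0,0],
    [0,-0.0015,0,0,0,0,0],
    [0,-0.0015,0,0,0,0,0],
  ],
)

```text
t: 19.85
eef_pos: [0.5541, 0.0658, 0.0504]
tool_rot: [3.142, 0.0, 3.081]
ft_force: [-2.0, 0.8, -1.5]
gripper_width: 0.002
grip_force: 0.9
```

>>> jog_arm(
  commands=[
    [0,-0.001,0,0,0,0,0],
    [0,-0.001,0,0,0,0,0],
    [0,-0.001,0,0,0,0,0],
    [0,-0.001,0,0,0,0,0],
  ],
)

```text
t: 20.35
eef_pos: [0.5581, 0.0656, 0.0505]
tool_rot: [3.142, 0.0, 3.081]
ft_force: [-2.9, 0.6, -0.8]
gripper_width: 0.009
grip_force: 1.0
```

>>> jog_arm(
  commands=[
    [0,-0.001,0,0,0,0,0],
    [0,-0.001,0,0,0,0,0],
    [0,-0.001,0,0,0,0,0],
    [0,-0.001,0,0,0,0,0],
  ],
)

```text
t: 20.85
eef_pos: [0.5621, 0.0653, 0.0505]
tool_rot: [3.142, -0.0, 3.081]
ft_force: [-2.3, 0.0, -1.4]
gripper_width: 0.007
grip_force: 1.0
```

>>> jog_arm(
  commands=[
    [0,-0.001,0,0,0,0,0],
    [0,-0.001,0,0,0,0,0],
    [0,-0.001,0,0,0,0,0],
    [0,-0.001,0,0,0,0,0],
  ],
)

```text
t: 21.35
eef_pos: [0.5661, 0.0651, 0.0505]
tool_rot: [3.142, 0.0, 3.081]
ft_force: [-2.3, 0.1, -1.4]
gripper_width: 0.007
grip_force: 1.1
```

>>> jog_arm(
  commands=[
    [0,-0.001,0,0,0,0,0],
    [0,-0.001,0,0,0,0,0],
    [0,-0.001,0,0,0,0,0],
    [0,-0.001,0,0,0,0,0],
    [0,-0.001,0,0,0,0,0],
  ],
)

```text
t: 21.98
eef_pos: [0.571, 0.0648, 0.0504]
tool_rot: [3.142, -0.0, 3.081]
ft_force: [-2.6, 0.9, -0.1]
gripper_width: 0.002
grip_force: 1.2
```

>>> jog_arm(
  commands=[
    [0,-0.001,0,0,0,0,0],
    [0,-0.001,0,0,0,0,0],
    [0,-0.001,0,0,0,0,0],
    [0,-0.001,0,0,0,0,0],
  ],
)

```text
t: 22.48
eef_pos: [0.5735, 0.0648, 0.0505]
tool_rot: [3.141, -0.003, 3.081]
ft_force: [-10.3, 1.0, 8.0]
gripper_width: 0.009
grip_force: 4.7
```

Buffer contact. Let it settle, then read.

>>> jog_arm(
  commands=[
    [0,0,0,0,0,0,0],
    [0,0,0,0,0,0,0],
  ],
)

```text
t: 22.72
eef_pos: [0.5736, 0.0648, 0.0505]
tool_rot: [3.141, -0.003, 3.081]
ft_force: [-8.1, 0.5, 5.8]
gripper_width: 0.008
grip_force: 4.0
```

>>> jog_arm(
  commands=[
    [0,-0.0008,0,-0.0005,0,0,0],
    [0,-0.0008,0,0,0,0,0],
    [0,-0.0008,0,0,0,0,0],
    [0,0,0,0,0,0,0],
    [0,0,0,0,0,0,0],
  ],
)

```text
t: 23.35
eef_pos: [0.5748, 0.0648, 0.0505]
tool_rot: [3.142, -0.005, 3.081]
ft_force: [-11.3, 1.2, 5.7]
gripper_width: 0.007
grip_force: 5.2
```

>>> jog_arm(
  commands=[
    [0,-0.0008,0,-0.0005,0,0,0],
    [0,-0.0008,0,-0.0005,0,0,0],
    [0,-0.0006,0,0,0,0,0],
    [0,0,0,0,0,0,0],
    [0,0,0,0,0,0,0],
  ],
)

```text
t: 23.98
eef_pos: [0.5759, 0.0648, 0.0506]
tool_rot: [-3.141, -0.007, 3.082]
ft_force: [-11.3, 1.3, 0.2]
gripper_width: 0.001
grip_force: 5.5
```

>>> jog_arm(
  commands=[
    [0,-0.0007,0,0,0,0,0],
    [0,-0.0007,0,0,0,0,0],
    [0,-0.0004,0,0,0,0,0],
    [0,0,0,0,0,0,0],
    [0,0,0,0,0,0,0],
  ],
)

```text
t: 24.6
eef_pos: [0.5768, 0.0649, 0.0506]
tool_rot: [-3.141, -0.009, 3.082]
ft_force: [-13.7, 1.8, 2.2]
gripper_width: 0.006
grip_force: 7.0
```

Wrist force 13.7 N with about 1.7 N of floor friction puts about 12 N on the buffer. Back off gently and rise.

>>> jog_arm(
  commands=[
    [0,0.001,0,0,0,0,0],
    [0,0.001,0,0,0,0,0],
    [0,0.001,0,0,0,0,0],
    [0,0.001,0,0,0,0,0],
    [0,0.001,0,0,0,0,0],
    [0,0.001,0,0,0,0,0],
    [0,0.001,0,0,0,0,0],
    [0,0.0015,0,0,0,0,0],
    [0,0.002,0,0,0,0,0],
    [0,0.003,0,0,0,0,0],
  ],
)

```text
t: 25.85
eef_pos: [0.5689, 0.0648, 0.0525]
tool_rot: [3.141, 0.002, 3.08]
ft_force: [-0.8, 0.6, -0.8]
gripper_width: 0.004
grip_force: 0.0
```

>>> jog_arm(
  commands=[
    [0,0.005,0,0,0,0,0],
    [0,0.01,0,0,0,0,0],
    [0,0.02,0,0,0,0,0],
    [0,0.01,0,-0.03,0,0,0],
    [0,0,0,-0.04,0,0,0],
    [0.0878,0,0,-0.02,0,0,-0.09],
    [0.0878,0,0,0,0,0,-0.093],
    [0.0878,0,0,0,0,0,0],
    [0.0878,0,0,0,0,0,0],
  ],
)

```text
t: 26.98
eef_pos: [0.5225, 0.0676, 0.1416]
tool_rot: [3.142, -0.001, -3.021]
ft_force: [-0.5, 0.1, 0.7]
gripper_width: 0.421
grip_force: 0.0
```

```bash
python3 - <<'E'
from h import *
go(.426,.199,.14,187)
s=Cam("scene"); b=cv2.resize(s.img[110:290,240:460,::-1],None,fx=3,fy=3,interpolation=cv2.INTER_CUBIC)
cv2.imwrite("pics/s5.png",b)
t=Cam("top"); cv2.imwrite("pics/t5.png",t.img[:,:,::-1])
hsv=cv2.cvtColor(t.img,cv2.COLOR_RGB2HSV); m=(hsv[...,1]<70)&(hsv[...,2]>50); o=np.zeros(m.shape,np.uint8); o[212:282,262:316]=m[212:282,262:316]
print(rect(t,cv2.morphologyEx(o,cv2.MORPH_OPEN,np.ones((3,3))),.056))
E
```

```text
t 26.98 pos [522.5  67.6 141.6] rpy [ 1.8000e+02 -4.0000e-02 -1.7311e+02] F [-0.5   0.12  0.65] w 37.0 g 0.0
turn [ 0.     -0.0006 -0.002 ] shift_after [0.0798 0.1421 0.0016] shift_now [0.08   0.142  0.0017]
(array([429.3, 196.8]), array([111.1,  62.6]), 6.9, 141)
```

View pics/s5.png

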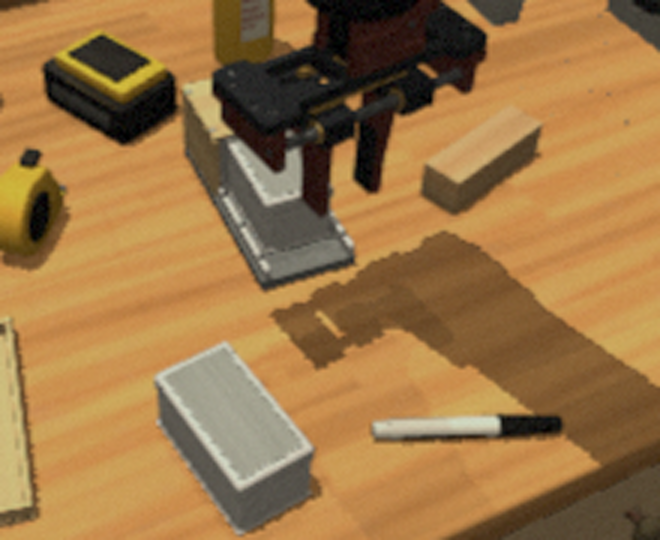

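The heavy tin sits under the hood, upright between the rails. The lighter tin at (235,430) is unmoved. Fetch it.

>>> jog_arm(
  commands=[
    [0.0878,0.02,0.0355,0,0,0,0],
    [0.0878,0.02,0.0355,0,0,0,0],
    [0.0878,0.02,0.0355,0,0,0,0],
    [0.0878,0.02,0.0355,0,0,0,0],
    [0.0878,0,0,0,0,0,0],
    [0.0878,0,0,0,0,0,0],
    [0.0878,0,0,0.035,0,0,0],
    [0.0878,0,0,0.035,0,0,0],
    [0.0878,0,0,0.025,0,0,0],
    [0.0878,0,0,0.006,0,0,0],
  ],
  force=28,
)

```text
t: 28.32
eef_pos: [0.4262, 0.1971, 0.0396]
tool_rot: [-3.14, -0.002, -3.022]
ft_force: [0.4, -0.1, 0.2]
gripper_width: 0.998
grip_force: 0.0
```

>>> jog_arm(
  commands=[
    [0.0878,0,0,0,0,0,0],
    [0.05,0,0,0,0,0,0],
    [0.05,0,0,0,0,0,0],
    [0.05,0,0,0,0,0,0],
    [0.05,0,0,0,0,0,0],
    [0.05,0,0,0,0,0,0],
    [0.05,0,0,0,0,0,0],
  ],
)

```text
t: 29.2
eef_pos: [0.4265, 0.199, 0.0414]
tool_rot: [3.141, 0.001, -3.019]
ft_force: [0.2, -1.5, 6.4]
gripper_width: 0.682
grip_force: 28.0
```

>>> jog_arm(
  commands=[
    [0.05,0,0,-0.01,0,0,0],
    [0.05,0,0,-0.02,0,0,0],
    [0.05,0,0,-0.03,0,0,0],
    [0.05,0,0,-0.01,0,0,0.11],
    [0.05,0,0,0,0,0,0.11],
    [0.05,0,0,0,0,0,0.112],
    [0.05,0,0,0,0,0,0],
    [0.05,0,0,0,0,0,0],
  ],
)

```text
t: 30.2
eef_pos: [0.4261, 0.1989, 0.111]
tool_rot: [-3.141, -0.0, 2.934]
ft_force: [0.4, -0.5, -3.1]
gripper_width: 0.682
grip_force: 28.0
```

```bash
python3 - <<'E'
from h import *
go(.540,.381,.11,168)
E
```

```text
t 30.2 pos [426.1 198.9 111. ] rpy [-1.7999e+02 -1.0000e-02  1.6813e+02] F [ 0.37 -0.51 -3.14] w 59.9 g 28.0
turn [-0.0002 -0.0002  0.0022] shift_after [-0.0736  0.2018  0.001 ] shift_now [-0.074   0.2017  0.0009]
```

>>> jog_arm(
  commands=[
    [0.05,-0.0123,0.0336,0,0,0,0],
    [0.05,-0.0123,0.0336,0,0,0,0],
    [0.05,-0.0123,0.0336,0,0,0,0],
    [0.05,-0.0123,0.0336,0,0,0,0],
    [0.05,-0.0123,0.0336,0,0,0,0],
    [0.05,-0.0123,0.0336,0,0,0,0],
    [0.05,0,0,0,0,0,0],
    [0.05,0,0,0.015,0,0,0],
    [0.05,0,0,0.015,0,0,0],
    [0.05,0,0,0.015,0,0,0],
  ],
)

```text
t: 31.45
eef_pos: [0.5399, 0.3797, 0.0645]
tool_rot: [-3.141, -0.001, 2.931]
ft_force: [-0.0, 0.7, -3.6]
gripper_width: 0.685
grip_force: 28.0
```

>>> jog_arm(
  commands=[
    [0.05,0,0,0.007,0,0,0],
    [0.05,0,0,0.005,0,0,0],
    [0.05,0,0,0.003,0,0,0],
    [0.05,0,0,0.0015,0,0,0],
    [0.05,0,0,0,0,0,0],
    [0.05,0,0,0,0,0,0],
  ],
)

```text
t: 32.2
eef_pos: [0.5406, 0.3808, 0.0498]
tool_rot: [3.141, 0.0, 2.932]
ft_force: [-0.5, -0.6, -3.0]
gripper_width: 0.678
grip_force: 28.0
```

>>> jog_arm(
  commands=[
    [0.05,0,0,0.0015,0,0,0],
    [0.05,0,0,0.0015,0,0,0],
    [0.05,0,0,0,0,0,0],
    [0.05,0,0,0,0,0,0],
  ],
)

```text
t: 32.7
eef_pos: [0.5405, 0.3808, 0.0466]
tool_rot: [3.141, 0.0, 2.932]
ft_force: [0.3, -0.9, -1.9]
gripper_width: 0.679
grip_force: 28.0
```

Light contact with the tray floor. Set it down, release and retreat.

>>> jog_arm(
  commands=[
    [0.05,0,0,0.001,0,0,0],
    [0.05,0,0,0,0,0,0],
    [0.0878,0,0,0,0,0,0],
    [0.0878,0,0,0,0,0,0],
    [0.0878,0,0,0,0,0,0],
    [0.0878,0,0,0,0,0,0],
    [0.0878,0,0,-0.02,0,0,0],
    [0.0878,0,0,-0.03,0,0,0],
    [0.0878,0,0,-0.04,0,0,0],
    [0.0878,0,0,-0.03,0,0,0],
  ],
)

```text
t: 33.95
eef_pos: [0.541, 0.381, 0.1688]
tool_rot: [3.139, 0.002, 2.932]
ft_force: [-0.2, -0.0, 0.0]
gripper_width: 1.001
grip_force: 0.0
```

>>> jog_arm(
  commands=[
    [0.0878,0.04,0.02,-0.02,0,0,0],
    [0.0878,0.05,0.03,-0.02,0,0,0],
    [0.0878,0.05,0.03,-0.01,0,0,0],
    [0.0878,0.05,0.03,0,0,0,0],
    [0.0878,0.04,0.03,0,0,0,0],
    [0.0878,0.03,0.03,0,0,0,0],
    [0.0878,0,0,0,0,0,0],
    [0.0878,0,0,0,0,0,0],
  ],
)

```text
t: 34.95
eef_pos: [0.3224, 0.6005, 0.2164]
tool_rot: [3.141, 0.001, 2.931]
ft_force: [0.1, -0.8, 0.3]
gripper_width: 0.996
grip_force: 0.0
```

```bash
python3 - <<'E'
from h import *
go(0,0,0,168)
t=Cam("top"); a=cv2.convertScaleAbs(cv2.resize(t.img[100:290,170:470,::-1],None,fx=2.66,fy=2.66,interpolation=cv2.INTER_CUBIC),alpha=1.8)
cv2.imwrite("pics/t6.png",a)
E
```

```text
t 34.95 pos [322.4 600.5 216.4] rpy [1.7998e+02 6.0000e-02 1.6795e+02] F [ 0.06 -0.75  0.3 ] w 87.4 g 0.0
turn [ 0.0003  0.0011 -0.0009] shift_after [ 0.1905 -0.6544  0.2164] shift_now [ 0.1901 -0.6546  0.216 ]
```

View pics/t6.png

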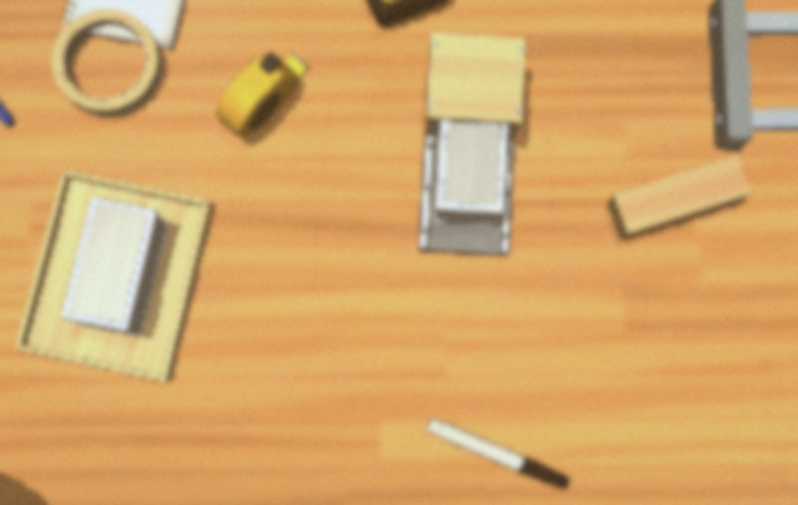

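The light tin (110,265) lies flat inside the tray, the heavy tin (470,170) is in the bay under the hood, and the bystanders haven't moved. Handing in.

```bash
python3 -c "
from station import env
print(env.hand_in())"
```

```text
the job is handed in; nothing more can be done
None
```

The job is handed in at about 35 s: the heavier tin (about 0.65 kg against about 0.4 kg) was pressed against the buffer with about 12 N (highest wrist reading 13.7 N) and released gently, though the hood hides whether it still touches; the lighter tin stands flat in the tray, and nothing else was moved.

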